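Aim the swivel chute of the clay-ball sorter and set its brake

TASK

Clay balls are about to be sorted by size. Push on a rod of the swivel chute with a fingertip, turning the chute until its mouth points squarely at the tray holding the largest of the three sample balls; then push the brake lever round until it is fully home against its stop, so that the chute stays put. Nothing is to be picked up: leave the balls in their trays and everything else on the table where it is.

Things in the scene. Friction and masses are not known exactly. Their poses are not given: they have to be found in the camera images.
- chute (a joint): Angle of the swivel chute about its upright axis, rad, growing anticlockwise from above; 0 when the mouth points along the sorter's own x axis; hard stops at -1.4 and 2.1. Starts between -0.35 and 0.2, in a gap between trays, and must turn 0.5 to 2 rad one way or the other. It stays where it is left (about 2 N at 85 mm from the axis moves it; no spring).
- chute_hub (a point): On the upright axis of the chute, 75 mm above the table, level with the push rods; turns with the chute: x points out through the mouth, z up. Three level steel rods 12 mm thick stick out from here like spokes at 90, 180 and 270 degrees from the mouth, each ending in a black 20 mm ball knob centred 115 mm from the axis. Above is a round funnel of 50 mm radius, top 100 mm above the table.
- chute_back_knob (a point): Centre of the black knob on the rod opposite the mouth, 115 mm from the axis, 75 mm above the table. Under the rods, from 75 to 120 mm out from the axis, nothing stands higher than 26 mm above the table, so a fingertip can follow the rod there all the way round (only the chute and the other rods cross that space).
- chute_mouth (a point): Middle of the mouth's floor edge, 115 mm from the axis, 55 mm above the table. The chute is an open aluminium channel 60 mm wide sloping down from the hub to here, its side walls 20 mm high.
- brake (a joint): Angle of the brake lever about its upright pivot, rad, growing CLOCKWISE seen from above: starts between 0 and 0.25 (released), 1.15 at its hard stop (brake fully home). It stays where it is left (friction: about 1.5 N at 60 mm from the pivot).
- brake_pivot (a point): On the brake lever's upright pivot, 50 mm above the table, 135 mm from the chute's axis, on a 22 mm post (top 60 mm); turns with the lever: x points along the arm away from the pivot, z up. The arm is a level steel bar 13 mm wide, 12 mm high, centred 50 mm above the table. The stop is a pin 30 mm from the pivot, 58 mm high: push the arm 60 mm or more out to keep clear of it.
- brake_knob (a point): Centre of the brake lever's black 22 mm ball knob at the end of its arm, 85 mm from the pivot, 50 mm above the table.
- sorter: The fixed sorter: a round plywood board 430 mm across, 12 mm thick, on the table; origin under its centre (on the chute's axis, table height); x is the chute's zero direction. Three equal square grey open trays (66 mm outside, rims 46 mm above the table) stand on it, centred 165 mm from the axis at -0.9, 0.75 and 1.6 rad from x, one sample ball in each, in any order.
- ball_large_center (a point): Centre of the largest sample ball, brown clay, 50 mm diameter, loose in its tray; it fills most of the tray.
- ball_medium_center (a point): Centre of the medium sample ball, brown clay, 36 mm diameter, loose in its tray.
- ball_small_center (a point): Centre of the small sample ball, brown clay, 26 mm diameter, loose in its tray.
- clay_block: Bystander: loose brown clay block 60 x 36 x 30 mm lying on the sorter's board, about 170 mm from the axis. Origin under its centre.
- sanding_block: Bystander: loose cork sanding block 34 x 55 x 24 mm on the sorter's board about 170 mm from the axis. Origin under its centre.
- clay_brick: Bystander: loose brown clay brick 90 x 50 x 40 mm on the table. Origin under its centre.
- tape_measure: Bystander: yellow tape measure about 68 mm across, 34 mm high, on the table. Origin under its centre.
- clay_knife: Bystander: long knife with a black handle lying on the table, 310 mm long, 20 mm high. Origin near its middle.
- water_cup: Bystander: white cup 72 mm across, 85 mm high. Origin under its centre.
- slip_jar: Bystander: glass jar with a steel lid, 72 mm across, 90 mm high. Origin under its centre.
Not all that is in view belongs to the job. Leave any pink look-alike of the part that bears ball_large_center alone.

How it is judged:
By the outcome, as a careful person would: the job done as asked, in the order asked, and still so for the second after the job is handed in, with the robot touching nothing.
It also fails if it takes over 54 s, if anything falls off the work surface, if the arm or the gripper's body presses on something with over 40 N, if the wrist force passes 120 N, or if a joint passes its speed limit or range.

ROBOT

A 6-joint arm with a two-finger parallel gripper is mounted at the origin on the work surface. World frame = base frame: x ahead of the robot, y to its left, z up, the work surface at z = 0. Lengths are in m, angles in rad, forces in N, time in s.
With the tool pointing down it reaches from about 0.325 to 0.775 m from the base axis. Payload 5.5 kg.
Tool frame: the origin (TCP) lies between the finger pads; the fingertips stand 8 mm ahead of it and the grasp point (between the pads) lies 11 mm behind it (manip.tcp_to_tips is the distance from the TCP to the fingertips, in m); z points along the fingers, y is the line along which they close (so a half turn about z gives the same grasp; the last joint's range is limited). The gripper opens to 85 mm and grips with 20 to 120 N. Pads are 22 mm wide; open, the fingers measure 114 mm over their backs; the gripper's body (76 mm by 85 mm) begins 54 mm behind the grasp point. The pads swing forward as they close: fully open they stand 13 mm farther back than shut.
Start: joints at [1.222, 0.091, 1.231, -0, 1.82, -0.057], TCP at [0.173, 0.575, 0.239] pointing down, gripper open.
Joint ranges: [-2.87, 2.87], [-0.86, 2.18], [0.17, 2.46], [-1.51, 4.65], [0.06, 2.69], [-2.65, 2.65]. Speed limits (rad/s): [2.57, 2.57, 3.01, 3.14, 3.14, 3.14].

INTERFACE

Orientations are given as a unit quaternion [x, y, z, w].
In Python, from station import manip gives the robot as it stands.
- The arm moves only by the tool servo_tool, never from a script. Its argument "increments" is a list of rows, each a list of 7 numbers: the shift along the tool's x, y, z in units of 2 cm (1.0 is 2 cm), then the turn, a rotation vector about the tool's x, y, z in units of 5 degrees (1.0 is 5 degrees), then the opening, from 0 (shut) to 1 (fully open). In form: [[tx, ty, tz, ax, ay, az, jaw], ...]. A call has 1 to 8 rows; each row shifts and turns the commanded pose from where the row before left it, along the tool's axes as they then stand; what a row does not reach is not made up. A row lasts 1/12 s, in which the tool goes at most 41.7 mm and 7.16 degrees, less where a joint would pass 70% of its speed; a pose out of reach is approached as far as the arm can. A call with a number of a shift or a turn outside -1 to 1 is refused whole. A call with a gripper value outside its range is refused whole. The fingers move at their own pace and stop on an object; "grip_force" is the grip in N (left out, the last holds). Time passes only in rows, so rows that do not move let the fingers close. It gives the time, the measured TCP pose, the force, the opening and the grip force at its end, in the units of the state.
- manip.read_state(): the state, without advancing time (a new reading comes with each control period).
- manip.get_image(name): name is "side" or "top" or "wrist"; returns (picture, depth): 420x560x3 uint8, red, green, blue; 420x560 float32, m along the optical axis (not along the pixel's ray), 0 where there is no reading.
- manip.camera_model(name): a dict with "K" (3x3 intrinsics, pixels), "distortion" ([k1, k2, p1, p2, k3] as OpenCV has them; the pictures are not rectified), "world_to_cam" (4x4, takes a point from world to camera coordinates). Camera axes: x right, y up, looking along -z (the intrinsics and any distortion apply to the point x, -y, -z); pixel columns grow to the right and rows downward; lengths in m; the calibration is good to about 2 mm. A picture is of the moment at which its call begins: read the wrist's pose just before it. camera_model takes no time and is no camera call; for the wrist camera it gives the pose at the moment of the call.
- manip.finish_job(): hands the job in; it is judged then, once.
Trained networks look in the newest picture that a camera, given by its name, has taken for a name from the list of things; names that differ only in an ending like _2 or _b are one class to them, and where a whole thing is asked for, a point or a joint stands for the part that bears it (a point fixed in the world has none). Each returns a list of dicts, best first, with "p" (0 to 1); they miss things now and then, are a little off and sometimes report something else, mostly with a low value. They report only what shows in the picture. A call takes as long as a camera call. They do not tell look-alikes from the thing itself.
- manip.find_in(camera, target): "uv" ([column, row] in pixels, amid what is visible of it).
The state is a dict: "time": time; "joint_pos": joint angles; "qd": joint speeds; "tau": joint torques, N m; "eef_pos": TCP position; "tcp_rot": TCP orientation; "wrist_force": force on the tool from outside, world axes, zero at the start; "ft_torque": the same for the moment, N m; "opening": finger opening in m; "gripper_force": force on a finger pad.
Only numpy, scipy, OpenCV 4.12 (cv2) and the standard library are available. Lean on these libraries where they do the work, as an engineer would, in place of code of your own. Each camera call takes 0.05 s, during which the arm holds its last target. There are 200 camera calls.

## Working session

There is one attempt and no reset: what is moved stays moved. The work goes in short steps, Python scripts to look and compute and a tool call to move; the robot and the scene stay as the last step left them, time stands still between calls to the robot, and variables do not carry over. Pictures are saved under pics/ and viewed, at most 10 in all, crops included, and the job is handed in when it is done.

Besides the shell and the picture viewer there is one more tool, called after "Emit:" as name(argument=value, ...), one argument or row to a line, values as JSON. servo_tool: Moves the arm, as the interface text tells. Its arguments: {"type":"object","properties":{"increments":{"type":"array"},"grip_force":{"type":"number"}},"required":["increments"]}

```bash
ls; mkdir -p pics
cat > h.py <<'E'
import numpy as np, cv2
from station import manip
def look(cam,name=None):
    m=manip.camera_model(cam); im,d=manip.get_image(cam)
    if name: cv2.imwrite(f'pics/{name}.png',im[:,:,::-1])
    return im,d,m
def ray(m,uv):
    p=cv2.undistortPoints(np.array([[uv]],float),np.array(m['K']),np.array(m['distortion']))[0,0]
    T=np.linalg.inv(np.array(m['world_to_cam']))
    return T[:3,3],T[:3,:3]@np.array([p[0],-p[1],-1])
def at_z(m,uv,z):
    o,r=ray(m,uv); return o+r*(z-o[2])/r[2]
def at_d(m,uv,d):
    o,r=ray(m,uv); return o+r*d[int(round(uv[1])),int(round(uv[0]))]
E
python3 - <<'E'
from h import *
for c in ('top','side'):
    im,d,m=look(c,c+'0')
    print(c)
    for t in ['chute_hub','chute_back_knob','chute_mouth','brake_pivot','brake_knob','ball_large_center','ball_medium_center','ball_small_center','sorter','clay_block','sanding_block','clay_brick','tape_measure','water_cup','slip_jar','clay_knife']:
        for r in manip.find_in(c,t)[:4]:
            print(t,round(r['p'],2),np.round(r['uv']),np.round(at_d(m,r['uv'],d),3))
print(manip.read_state())
E
```

```text
pics
top
chute_hub 0.78 [220. 190.] [0.616 0.109 0.08 ]
chute_back_knob 0.93 [222. 194.] [0.606 0.104 0.077]
chute_mouth 0.87 [223. 197.] [0.596 0.1   0.08 ]
chute_mouth 0.64 [276. 221.] [ 0.545 -0.035  0.01 ]
chute_mouth 0.23 [229. 141.] [0.762 0.096 0.039]
brake_pivot 0.79 [277. 217.] [ 0.549 -0.036  0.055]
brake_knob 0.8 [276. 222.] [ 0.544 -0.033  0.012]
brake_knob 0.69 [224. 192.] [0.611 0.1   0.077]
ball_large_center 0.79 [270. 162.] [ 0.695 -0.017  0.066]
ball_large_center 0.74 [337. 152.] [ 0.729 -0.195  0.046]
ball_large_center 0.6 [335. 195.] [ 0.61  -0.188  0.049]
ball_medium_center 0.53 [163. 210.] [0.568 0.265 0.05 ]
ball_small_center 0.35 [275. 218.] [ 0.547 -0.031  0.06 ]
sorter 0.71 [228. 210.] [0.561 0.085 0.089]
clay_block 0.63 [203. 259.] [0.44  0.153 0.043]
clay_block 0.58 [415. 167.] [ 0.7   -0.417  0.008]
sanding_block 0.59 [227. 140.] [0.766 0.102 0.038]
sanding_block 0.38 [207. 258.] [0.443 0.142 0.043]
clay_brick 0.62 [404. 283.] [ 0.385 -0.363  0.044]
tape_measure 0.93 [132. 274.] [0.397 0.342 0.031]
tape_measure 0.61 [277. 218.] [ 0.546 -0.037  0.055]
water
[... 1468 characters left out ...]
.7, 'joint_pos': array([ 1.22232157e+00,  9.10984596e-02,  1.23066658e+00, -2.74579587e-05,
        1.81981901e+00, -5.67205145e-02]), 'qd': array([ 2.83385111e-05, -4.46673636e-04,  5.77616660e-04,  1.27428465e-04,
        2.60108817e-04, -5.69753935e-04]), 'tau': array([ 3.42896674e-04, -4.58461940e+01, -4.18073237e+01, -1.02164486e-04,
        1.02424172e-03, -2.23600637e-05]), 'eef_pos': array([0.17260728, 0.57465336, 0.23929503]), 'tcp_rot': array([1.45363640e-01, 9.89378296e-01, 1.54010945e-06, 1.38996566e-05]), 'wrist_force': array([ 0.37995851, -0.13381355, -0.00509617]), 'ft_torque': array([ 0.0003037 , -0.03223026,  0.01745257]), 'gripper_force': 0.0, 'opening': 0.0854048586869848}
```

Run:
```python
import cv2
a=cv2.imread('pics/top0.png')[110:300,90:360]
cv2.imwrite('pics/topc.png',cv2.resize(a,(800,563),interpolation=cv2.INTER_CUBIC))
a=cv2.imread('pics/side0.png')[140:330,150:420]
cv2.imwrite('pics/sidec.png',cv2.resize(a,(800,563),interpolation=cv2.INTER_CUBIC))
```

```text
(no output)
```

View pics/topc.png

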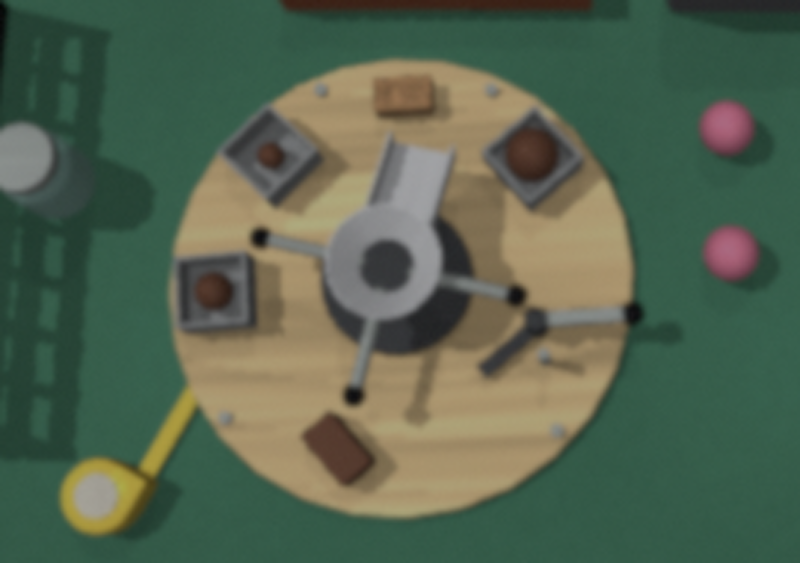

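View pics/sidec.png

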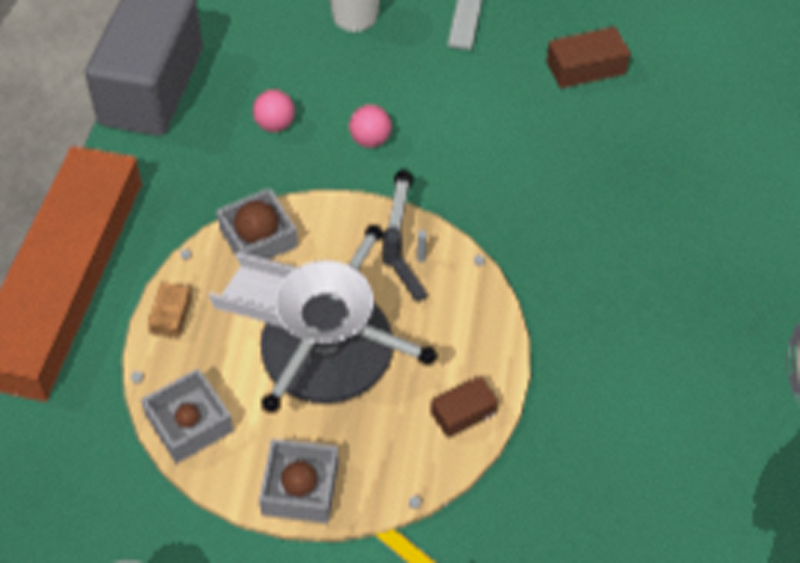

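The top crop shows the large ball in the tray at upper right (533,157), the small one at (271,154) and the medium one at (216,292). Both pink look-alikes lie off the board. The chute mouth points up at (420,170), the back knob is at (353,396), the brake pivot at (538,321) and the brake knob at (633,314). The side view agrees.

```bash
cat >> h.py <<'E'
def tilt_fit(P,Q): pass
def geom(im,m,off=(90,110),s=800/270):
    pass
E
sed -i '/tilt_fit/,$d' h.py
python3 - <<'E'
from h import *
m=manip.camera_model('top')
f=lambda x,y,z: at_z(m,(90+x*270/800,110+y*270/800),z)[:2]
c=f(401.5,288,.012)
tr=[f(533,157,.046),f(271,154,.046),f(216,292,.046)]
kn=[f(261,237,.075),f(515,295,.075),f(353,396,.075)]
bp=f(538,321,.06); bk=f(633,314,.05); pin=f(545,355,.058)
th0=np.array([-.9,.75,1.6])
# sorter pose fit from trays
L=.165*np.c_[np.cos(th0),np.sin(th0)]; T=np.array(tr)
A=(L-L.mean(0)).T@(T-T.mean(0)); yaw=np.arctan2(A[0,1]-A[1,0],A[0,0]+A[1,1])
R=np.array([[np.cos(yaw),-np.sin(yaw)],[np.sin(yaw),np.cos(yaw)]])
hub=T.mean(0)-R@L.mean(0)
print('board',c,'hub trays',hub,'yaw',yaw,'res',T-(hub+L@R.T))
print('hub knobs',(kn[0]+kn[1])/2)
h=(kn[0]+kn[1])/2
for k,o in zip(kn,(np.pi/2,-np.pi/2,np.pi)):
    d=k-hub; print('knob',k,np.hypot(*d),'chute',(np.arctan2(d[1],d[0])-o-yaw+np.pi)%(2*np.pi)-np.pi)
print('brake',bp,np.hypot(*(bp-hub)),bk,np.hypot(*(bk-bp)),np.arctan2(*(bk-bp)[::-1]),'pin',pin,np.arctan2(*(pin-bp)[::-1]))
print(manip.tcp_to_tips)
E
```

```text
board [0.58271561 0.10388673] hub trays [0.58701908 0.10307101] yaw 0.0679973584246515 res [[-7.50070674e-04  2.44760898e-03]
 [ 3.76258978e-05 -7.61712657e-04]
 [ 7.12444776e-04 -1.68589633e-03]]
hub knobs [0.59068403 0.10748176]
knob [0.61567886 0.21927734] 0.11968832590992633 chute -0.3098002687252741
knob [ 0.5656892  -0.00431382] 0.10948271575913598 chute -0.26407549667458774
knob [0.47741647 0.1322683 ] 0.1134249276319936 chute -0.32834360608292146
brake [ 0.54560226 -0.02374586] 0.13340866716890973 [ 0.55398967 -0.10640356] 0.08308215150595244 -1.469670836940443 pin [ 0.51621082 -0.03014031] -2.927369316851844
0.008
```

Emit:
servo_tool(
  increments=[
    [-0.5,-0.4,0,0,0,0,0],
    [-1,-0.86,0,0,0,0,0],
    [-1,-0.86,0,0,0,0,0],
    [-1,-0.86,0,0,0,0,0],
    [-1,-0.86,0,0,0,0,0],
    [-1,-0.86,0,0,0,0,0],
    [-1,-0.86,0,0,0,0,0],
    [-1,-0.86,0,0,0,0,0],
  ],
  grip_force=40,
)

```text
time: 2.37
eef_pos: [0.2801, 0.4066, 0.2394]
tcp_rot: [0.145, 0.989, 0.0, 0.0]
wrist_force: [0.0, -0.8, -0.8]
opening: -0.0001
gripper_force: 0.0
```

Emit:
servo_tool(
  increments=[
    [-1,-0.86,0,0,0,0,0],
    [-1,-0.86,0,0,0,0,0],
    [-1,-0.86,0,0,0,0,0],
    [-1,-0.86,0,0,0,0,0],
    [-1,-0.86,0,0,0,0,0],
    [-1,-0.86,0,0,0,0,0],
    [-1,-0.86,0,0,0,0,0],
    [-1,-0.86,0,0,0,0,0],
  ],
)

```text
time: 3.03
eef_pos: [0.3934, 0.2288, 0.2394]
tcp_rot: [0.146, 0.989, 0.0, 0.0]
wrist_force: [-0.3, -0.3, -0.8]
opening: -0.0001
gripper_force: 0.0
```

Emit:
servo_tool(
  increments=[
    [-1,-0.86,0,0,0,0,0],
    [-1,-0.86,0,0,0,0,0],
    [-1,-0.86,0,0,0,0,0],
    [-1,-0.86,0,0,0,0,0],
    [-1,-0.86,0,0,0,0,0],
    [-1,-0.86,0,0,0,0,0],
    [-0.8,-0.9,0,0,0,0,0],
    [0,0,0,0,0,0,0],
  ],
)

```text
time: 3.7
eef_pos: [0.4892, 0.0715, 0.2388]
tcp_rot: [0.148, 0.989, -0.001, 0.0]
wrist_force: [-0.1, 0.8, 0.6]
opening: 0.0001
gripper_force: 0.0
```

Run:
```python
from h import *
im,d,m=look('wrist','w1')
for t in ['chute_hub','chute_back_knob','brake_pivot','brake_knob']:
    for r in manip.find_in('wrist',t)[:3]: print(t,round(r['p'],2),np.round(r['uv']),np.round(at_d(m,r['uv'],d),3))
```

```text
chute_hub 0.79 [354. 274.] [0.583 0.114 0.078]
chute_back_knob 0.6 [354. 279.] [0.588 0.112 0.076]
brake_pivot 0.77 [204. 277.] [ 0.551 -0.03   0.06 ]
brake_pivot 0.73 [463. 317.] [0.694 0.222 0.035]
brake_knob 0.75 [198. 277.] [ 0.551 -0.037  0.057]
```

View pics/w1.png

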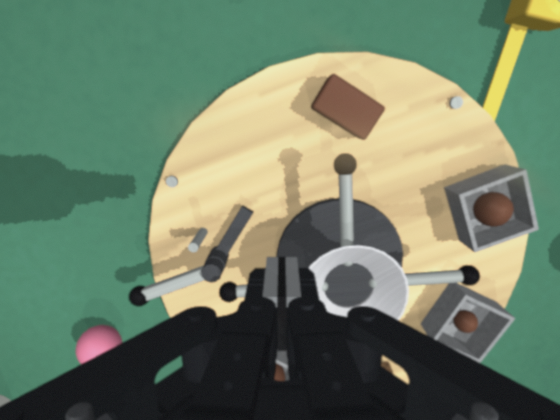

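The wrist view shows the back knob at (345,164), side knobs at (469,276) and (229,291), the brake knob at (138,296) and the pivot at (213,264). The space for the fingertip next to the back rod is free.

Run:
```python
from h import *
m=manip.camera_model('wrist')
p=[at_z(m,u,.075)[:2] for u in [(345,164),(469,276),(229,291)]]
print(p,'hub',(p[1]+p[2])/2,np.hypot(*(p[1]-p[2])))
h=(p[1]+p[2])/2;d=p[0]-h;print(np.hypot(*d),np.arctan2(d[1],d[0])-np.pi)
d=p[1]-p[2];print('heading',np.arctan2(d[1],d[0])-np.pi/2)
bk=at_z(m,(138,296),.05)[:2];bp=at_z(m,(214,265),.06)[:2];d=bk-bp
print(bp,bk,np.hypot(*d),np.arctan2(d[1],d[0]))
for uv in [(492,211),(467,322)]: print(at_z(m,uv,.03)[:2])
```

```text
[array([0.47790396, 0.13606638]), array([0.61713566, 0.22478698]), array([ 0.5657237 , -0.00123459])] hub [0.59142968 0.1117762 ] 0.23179504370481965
0.11609522889133289 -0.21078374123691557
heading -0.22365928035690175
[ 0.54139731 -0.01085681] [ 0.55603793 -0.10386413] 0.0941525851393121 -1.41466389254161
[0.57889243 0.27758815]
[0.7054288 0.2338486]
```

Emit:
servo_tool(
  increments=[
    [0,0,0.5,0,0,0,0],
    [0,0,1,0,0,0,0],
    [0,0,1,0,0,0,0],
    [0,0,1,0,0,0,0],
    [0,0,1,0,0,0,0],
    [0,0,1,0,0,0,0],
    [0,0,1,0,0,0,0],
    [0,0,1,0,0,0,0],
  ],
)

```text
time: 4.62
eef_pos: [0.4877, 0.0763, 0.0876]
tcp_rot: [0.145, 0.989, 0.0, -0.0]
wrist_force: [-0.2, -0.1, 0.4]
opening: -0.0
gripper_force: 0.0
```

Emit:
servo_tool(
  increments=[
    [0,0,0.8,0,0,0,0],
    [0,0,0.2,0,0,0,0],
    [0,0,0,0,0,0,0],
    [0,0.4,0,0,0,0,0],
    [0,0.4,0,0,0,0,0],
    [0,0.3,0,0,0,0,0],
    [0,0,0,0,0,0,0],
  ],
)

```text
time: 5.2
eef_pos: [0.4956, 0.0982, 0.0705]
tcp_rot: [0.145, 0.989, 0.001, 0.001]
wrist_force: [-0.3, -0.5, 0.2]
opening: 0.0002
gripper_force: 0.0
```

Emit:
servo_tool(
  increments=[
    [0,0.25,0,0,0,0,0],
    [0,0.25,0,0,0,0,0],
    [0.045,0.225,0,0,0,0.57,0],
    [0.045,0.225,0,0,0,0.57,0],
    [0.045,0.225,0,0,0,0.57,0],
    [0.045,0.225,0,0,0,0.57,0],
    [0.045,0.225,0,0,0,0.57,0],
    [0.02,0.1,0,0,0,0.25,0],
  ],
)

```text
time: 5.87
eef_pos: [0.5024, 0.131, 0.0692]
tcp_rot: [0.279, 0.96, -0.0, -0.001]
wrist_force: [-2.0, -1.2, -0.2]
opening: 0.0
gripper_force: 0.9
```

Run:
```python
from h import *
im,d,m=look('top')
a=im[110:300,90:360,::-1]
cv2.imwrite('pics/t2.png',cv2.resize(a,(800,563),interpolation=cv2.INTER_CUBIC))
look('side','s2'); print(manip.read_state()['eef_pos'])
```

```text
[0.50260215 0.1309412  0.06917912]
```

View pics/t2.png

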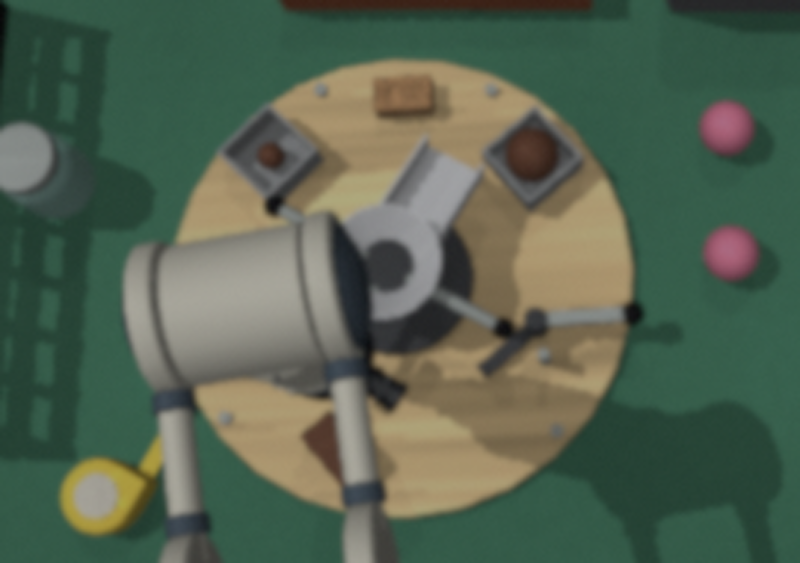

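The chute has turned: side knobs are now at (275,205) and (504,328), and it is heading towards the large ball's tray. I'll compute the remaining turn.

Run:
```python
from h import *
m=manip.camera_model('top')
f=lambda x,y,z: at_z(m,(90+x*270/800,110+y*270/800),z)[:2]
for a,b in [((261,237),(515,295)),((275,205),(504,328))]:
    p,q=f(*a,.075),f(*b,.075);d=p-q;print('heading',np.arctan2(d[1],d[0])-np.pi/2,(p+q)/2,np.hypot(*d))
    h=(p+q)/2
for hh in (h,np.array([.59,.108])):
  for c in [(533,157),(271,154),(216,292)]:
    t=f(*c,.046)-hh; print('tray',np.hypot(*t),np.arctan2(t[1],t[0]))
```

```text
heading -0.21995882561507663 [0.59068403 0.10748176] 0.22911127050849298
heading -0.4855718018151105 [0.59076136 0.10651141] 0.2304740504987055
tray 0.16275772571055996 -0.8565179517037522
tray 0.1594006640708407 0.8169349860778605
tray 0.1602304542687665 1.6899239874875223
tray 0.16438168471395137 -0.8589505535229698
tray 0.15884432493172562 0.8070260781714879
tray 0.15866298842270007 1.6862744116567792
```

Emit:
servo_tool(
  increments=[
    [0.045,0.225,0,0,0,0.57,0],
    [0.045,0.225,0,0,0,0.57,0],
    [0.045,0.225,0,0,0,0.57,0],
    [0.045,0.225,0,0,0,0.57,0],
    [0.045,0.225,0,0,0,0.57,0],
    [0.03,0.15,0,0,0,0.38,0],
    [0,0,0,0,0,0,0],
    [0,0,0,0,0,0,0],
  ],
)

```text
time: 6.63
eef_pos: [0.5148, 0.1535, 0.0692]
tcp_rot: [0.409, 0.913, 0.0, 0.0]
wrist_force: [0.0, -0.1, -0.3]
opening: 0.0003
gripper_force: 0.0
```

Run:
```python
from h import *
im,d,m=look('top')
a=im[130:265,120:320,::-1]
cv2.imwrite('pics/t3.png',cv2.resize(a,(800,540),interpolation=cv2.INTER_CUBIC))
```

```text
(no output)
```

View pics/t3.png

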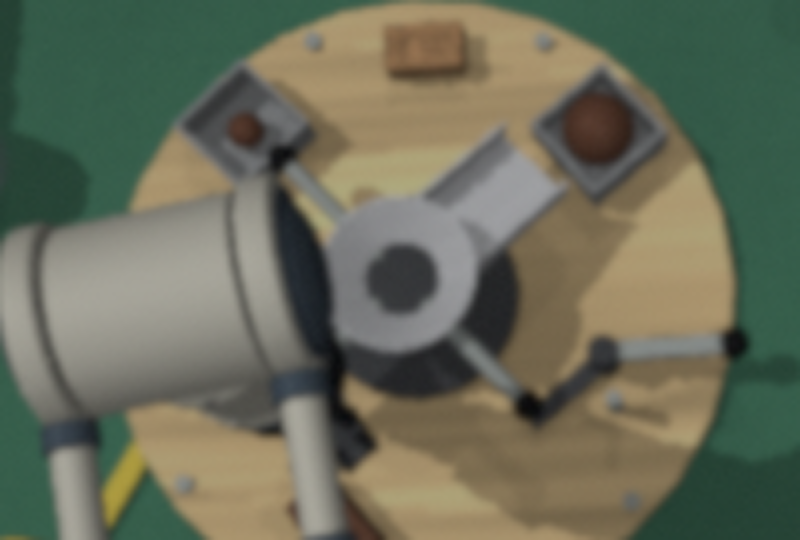

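Side knobs are at (281,158) and (529,406), the tray centre is at (601,134), and the lip is nearly parallel to the tray edge with a few degrees left to go.

Run:
```python
from h import *
m=manip.camera_model('top')
f=lambda x,y,z: at_z(m,(120+x/4,130+y/4),z)[:2]
an=lambda d:np.arctan2(d[1],d[0])
p,q=f(281,158,.075),f(529,406,.075);h=(p+q)/2
print('heading knobs',an(p-q)-np.pi/2,h,np.hypot(*(p-q)))
for c in [(601,134)]: 
    t=f(*c,.046)-h; print('tray',np.hypot(*t),an(t))
C=[(603,66),(667,137),(600,203),(533,128)]
W=[f(*c,.046) for c in C]
print('tray orient',[an(W[i]-W[j])-np.pi/2 for i,j in ((0,1),(3,2))],[an(W[i]-W[j]) for i,j in ((0,3),(1,2))])
print('lip',an(f(505,128,.075)-f(568,188,.075))-np.pi/2)
```

```text
heading knobs -0.7705337700355346 [0.58997487 0.10703546] 0.23170655926296796
tray 0.16349485273859152 -0.8655112977593094
tray orient [np.float64(-0.8502548360987543), np.float64(-0.8450953883244946)] [np.float64(-0.8150121601220065), np.float64(-0.7683035310637675)]
lip -0.7643920927980202
```

Emit:
servo_tool(
  increments=[
    [0.02,0.1,0,0,0,0.25,0],
    [0.02,0.1,0,0,0,0.25,0],
    [0.02,0.1,0,0,0,0.25,0],
    [0,0,0,0,0,0,0],
    [0,0,0,0,0,0,0],
    [0,-0.2,0,0,0,0,0],
    [0,-0.5,0,0,0,0,0],
    [0,-0.3,0,0,0,0,0],
  ],
)

```text
time: 7.35
eef_pos: [0.5024, 0.1456, 0.0693]
tcp_rot: [0.439, 0.898, -0.0, 0.0]
wrist_force: [0.3, 0.2, -0.6]
opening: -0.0001
gripper_force: 0.0
```

Emit:
servo_tool(
  increments=[
    [0,0,-0.5,0,0,0,0],
    [0,0,-1,0,0,0,0],
    [0,0,-1,0,0,0,0],
    [0,0,-1,0,0,0,0],
    [-0.5,-1,-1,0,0,0,0],
    [-0.5,-1,-1,0,0,0,0],
    [-0.5,-1,-1,0,0,0,0],
    [-0.5,-1,-1,0,0,0,0],
  ],
)

```text
time: 8.02
eef_pos: [0.4637, 0.0647, 0.2213]
tcp_rot: [0.439, 0.898, 0.0, 0.001]
wrist_force: [0.5, -1.0, 0.5]
opening: -0.0
gripper_force: 0.0
```

Run:
```python
from h import *
im,d,m=look('wrist','w2')
print(manip.read_state()['eef_pos'])
im,d,m=look('top')
a=im[130:265,120:320,::-1]
cv2.imwrite('pics/t4.png',cv2.resize(a,(800,540),interpolation=cv2.INTER_CUBIC))
```

```text
[0.46387362 0.06187705 0.22654479]
```

View pics/t4.png

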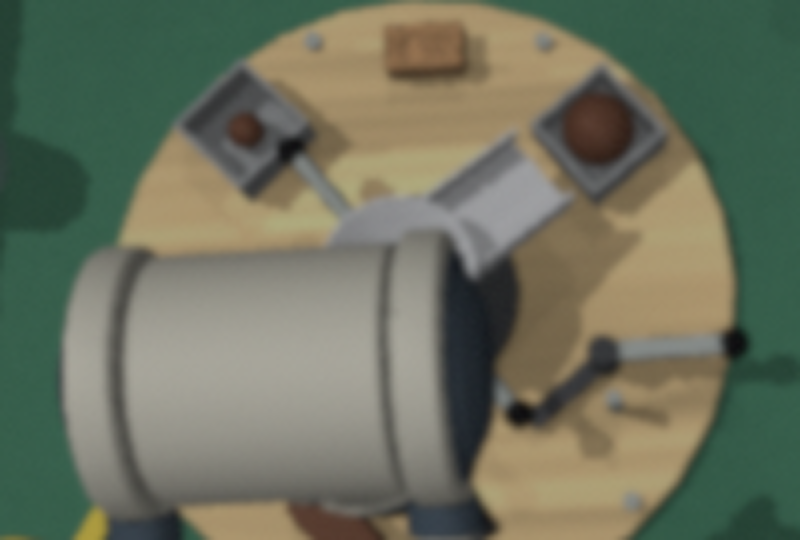

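Side knobs are now at (291,148) and (520,412). The lip (516,135)–(572,197) is parallel to the tray edge. Next I'll check the heading in the wrist view and locate the brake.

View pics/w2.png

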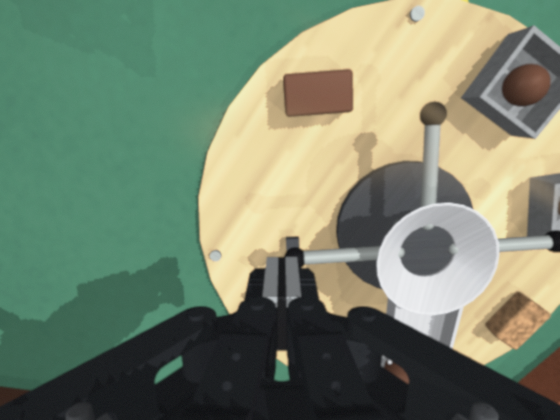

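Run:
```python
from h import *
m=manip.camera_model('top')
f=lambda x,y,z: at_z(m,(120+x/4,130+y/4),z)[:2]
an=lambda d:np.arctan2(d[1],d[0])
p,q=f(291,148,.075),f(520,412,.075)
print('heading knobs',an(p-q)-np.pi/2,(p+q)/2,np.hypot(*(p-q)),q)
print('lip',an(f(516,135,.075)-f(572,197,.075))-np.pi/2)
bp,bk,pin=f(603,354,.06),f(735,343,.05),f(615,399,.058)
print(bp,bk,an(bk-bp),np.hypot(*(bk-bp)),'pin',pin,an(pin-bp))
```

```text
heading knobs -0.8393648616400251 [0.59143378 0.10670334] 0.23114266223243546 [0.5054234  0.02950913]
lip -0.8380391628597711
[ 0.54516349 -0.02163039] [ 0.55458282 -0.10669462] -1.460513549632569 0.08558415205274476 pin [ 0.51636807 -0.02965755] -2.869729553680898
```

Emit:
servo_tool(
  increments=[
    [-0.5,0.1,0,0,0,0,0],
    [-1,0.1,0,0,0,0,0],
    [-1,0.1,0,0,0,0,0],
    [-1,0.1,0,0,0,0,0],
    [-1,0.1,0,0,0,0,0],
    [-1,0.1,0,0,0,0,0],
    [-1,0.1,0,0,0,0,0],
    [-1,0,0,0,0,0,0],
  ],
)

```text
time: 8.78
eef_pos: [0.5686, -0.0446, 0.2169]
tcp_rot: [0.439, 0.899, -0.0, -0.001]
wrist_force: [-0.7, -0.0, -0.4]
opening: -0.0
gripper_force: 0.0
```

Emit:
servo_tool(
  increments=[
    [-1,0,0,0,0,0,0],
    [-1,0,0,0,0,0,0],
    [-0.4,0,0,0,0,-0.7,0],
    [0,0,0,0,0,-1,0],
    [0,0,0,0,0,-1,0],
    [0,0,0,0,0,-1,0],
    [0,0,0,0,0,-1,0],
    [0,0,0,0,0,-1,0],
  ],
)

```text
time: 9.45
eef_pos: [0.5973, -0.0819, 0.2168]
tcp_rot: [0.202, 0.979, 0.0, -0.001]
wrist_force: [0.8, 0.5, 0.7]
opening: 0.0002
gripper_force: 0.0
```

Emit:
servo_tool(
  increments=[
    [0,0,0,0,0,-1,0],
    [0,0,0,0,0,-1,0],
    [0,0,0,0,0,-1,0],
    [0,0,0,0,0,-1,0],
    [0,0,0,0,0,-1,0],
    [0,0,0,0,0,-1,0],
    [0,0,0,0,0,0,0],
    [0,0,0,0,0,0,0],
  ],
)

```text
time: 10.12
eef_pos: [0.5971, -0.082, 0.2175]
tcp_rot: [-0.055, 0.999, 0.0, -0.001]
wrist_force: [-0.3, -0.1, 1.2]
opening: 0.0001
gripper_force: 0.0
```

Emit:
servo_tool(
  increments=[
    [0,0,0.5,0,0,0,0],
    [0,0,1,0,0,0,0],
    [0,0,1,0,0,0,0],
    [0,0,1,0,0,0,0],
    [0,0,1,0,0,0,0],
    [0,0,1,0,0,0,0],
    [0,0,1,0,0,0,0],
    [0,0,1,0,0,0,0],
  ],
)

```text
time: 10.78
eef_pos: [0.5963, -0.0822, 0.067]
tcp_rot: [-0.055, 0.999, 0.0, -0.0]
wrist_force: [0.7, 0.4, -0.4]
opening: -0.0002
gripper_force: 0.0
```

Emit:
servo_tool(
  increments=[
    [0,0,0.7,0,0,0,0],
    [0,-0.15,0.2,0,0,0,0],
    [0,0,0,0,0,0,0],
    [0.4,0,0,0,0,0,0],
    [0.4,0,0,0,0,0,0],
    [0.2,0,0,0,0,0,0],
    [0,0,0,0,0,0,0],
  ],
)

```text
time: 11.37
eef_pos: [0.5768, -0.0878, 0.0527]
tcp_rot: [-0.055, 0.998, -0.0, 0.001]
wrist_force: [0.1, -0.7, -0.4]
opening: 0.0
gripper_force: 0.0
```

Emit:
servo_tool(
  increments=[
    [0.2,0,0,0,0,0,0],
    [0.28,-0.07,0,0,0,0.92,0],
    [0.28,-0.07,0,0,0,0.92,0],
    [0.28,-0.07,0,0,0,0.92,0],
    [0.28,-0.07,0,0,0,0.92,0],
    [0.28,-0.07,0,0,0,0.92,0],
    [0.28,-0.07,0,0,0,0.92,0],
    [0,0,0,0,0,0,0],
  ],
)

```text
time: 12.03
eef_pos: [0.5391, -0.0932, 0.0519]
tcp_rot: [0.185, 0.983, 0.0, 0.001]
wrist_force: [-0.0, -0.8, -0.3]
opening: -0.0
gripper_force: 0.1
```

Run:
```python
from h import *
print(manip.read_state()['eef_pos'])
im,d,m=look('side')
a=im[140:275,190:390,::-1]
cv2.imwrite('pics/s5.png',cv2.resize(a,(800,540),interpolation=cv2.INTER_CUBIC))
```

```text
[ 0.53905095 -0.09319115  0.05192444]
```

View pics/s5.png

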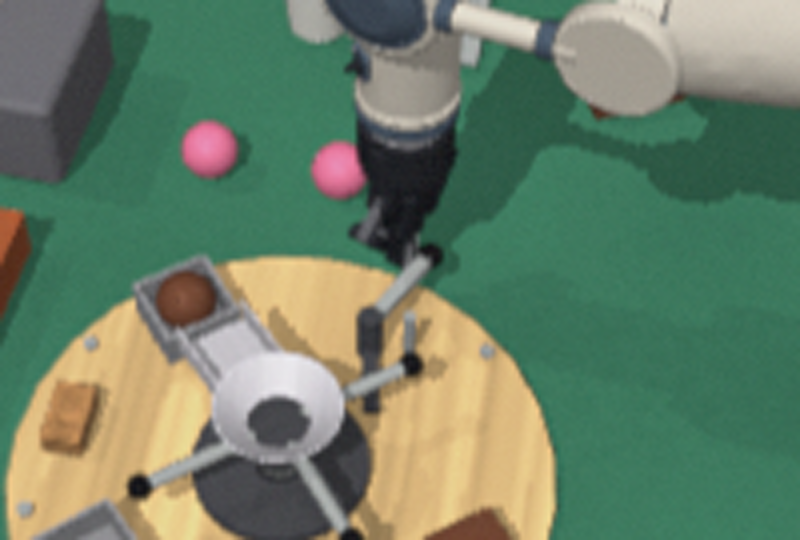

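The lever has turned to about (430,253) in the crop, the finger is behind it, and the chute still points squarely at the large ball's tray. I'll keep pushing.

Emit:
servo_tool(
  increments=[
    [0.28,-0.07,0,0,0,0.92,0],
    [0.28,-0.07,0,0,0,0.92,0],
    [0.28,-0.07,0,0,0,0.92,0],
    [0.28,-0.07,0,0,0,0.92,0],
    [0.28,-0.07,0,0,0,0.92,0],
    [0.14,-0.04,0,0,0,0.46,0],
    [0,0,0,0,0,0,0],
  ],
)

```text
time: 12.67
eef_pos: [0.5098, -0.0833, 0.0518]
tcp_rot: [0.394, 0.919, 0.001, 0.001]
wrist_force: [1.3, 1.7, -0.1]
opening: -0.0001
gripper_force: 1.0
```

Emit:
servo_tool(
  increments=[
    [0.14,-0.03,0,0,0,0.46,0],
    [0.14,-0.03,0,0,0,0.46,0],
    [0,0,0,0,0,0,0],
  ],
)

```text
time: 12.92
eef_pos: [0.5052, -0.0803, 0.0517]
tcp_rot: [0.431, 0.903, 0.0, 0.001]
wrist_force: [1.9, 1.3, -0.0]
opening: 0.0002
gripper_force: 1.0
```

Emit:
servo_tool(
  increments=[
    [0.1,0,0,0,0,0,0],
    [0,0,0,0,0,0,0],
  ],
)

```text
time: 13.08
eef_pos: [0.5037, -0.0789, 0.0516]
tcp_rot: [0.43, 0.903, 0.0, 0.0]
wrist_force: [1.1, 0.8, 1.3]
opening: 0.0002
gripper_force: 1.1
```

Not at the stop yet; small pushes until the force rises.

Emit:
servo_tool(
  increments=[
    [0.12,0,0,0,0,0.2,0],
    [0.1,0,0,0,0,0.2,0],
    [0,0,0,0,0,0,0],
  ],
)

```text
time: 13.33
eef_pos: [0.5017, -0.077, 0.0518]
tcp_rot: [0.448, 0.894, -0.001, 0.002]
wrist_force: [7.1, -5.1, -1.7]
opening: -0.0001
gripper_force: 3.7
```

Emit:
servo_tool(
  increments=[
    [0.1,0,0,0,0,0,0],
    [0.05,0,0,0,0,0,0],
    [0,0,0,0,0,0,0],
  ],
)

```text
time: 13.58
eef_pos: [0.5014, -0.0767, 0.052]
tcp_rot: [0.448, 0.894, -0.002, 0.005]
wrist_force: [13.6, -12.3, -6.1]
opening: -0.0
gripper_force: 8.3
```

The force rises with no further motion, so the lever is against its stop. I'll back off, lift and check.

Emit:
servo_tool(
  increments=[
    [-0.2,0,0,0,0,0,0],
    [-0.4,0,0,0,0,0,0],
    [-0.6,0,0,0,0,0,0],
    [-0.6,0,-0.5,0,0,0,0],
    [0,0,-1,0,0,0,0],
    [0,0,-1,0,0,0,0],
    [0,0,-1,0,0,0,0],
    [0,0,-1,0,0,0,0],
  ],
)

```text
time: 14.25
eef_pos: [0.5201, -0.1025, 0.1416]
tcp_rot: [0.447, 0.894, -0.0, -0.001]
wrist_force: [0.6, -1.0, 0.5]
opening: -0.0002
gripper_force: 0.0
```

Emit:
servo_tool(
  increments=[
    [-1,0,-1,0,0,0,0],
    [-1,-1,-1,0,0,0,0],
    [-1,-1,-1,0,0,0,0],
    [-1,-1,0,0,0,0,0],
    [-1,-1,0,0,0,0,0],
    [-1,-1,0,0,0,0,0],
    [-1,-1,0,0,0,0,0],
    [0,0,0,0,0,0,0],
  ],
)

```text
time: 14.92
eef_pos: [0.5068, -0.2909, 0.2001]
tcp_rot: [0.449, 0.893, -0.001, -0.001]
wrist_force: [-0.1, 0.7, -0.1]
opening: 0.0002
gripper_force: 0.0
```

Run:
```python
from h import *
im,d,m=look('top')
a=im[130:265,120:320,::-1]
cv2.imwrite('pics/t6.png',cv2.resize(a,(800,540),interpolation=cv2.INTER_CUBIC))
```

```text
(no output)
```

View pics/t6.png

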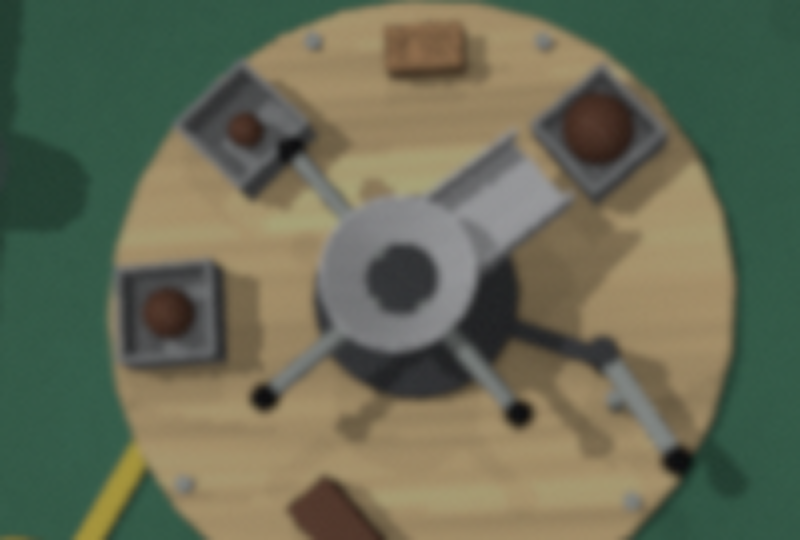

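The picture shows the brake arm lying against its pin at (618,400), with its tail on the hub. The chute is unchanged, with side knobs at (291,148) and (519,412). It points squarely at the large ball's tray, and everything else is in place.

```bash
python3 -c "
from station import manip
print(manip.finish_job())"
```

```text
the job is handed in; nothing more can be done
None
```

I turned the chute to point squarely at the large ball's tray (measured heading within about 0.03 rad of my estimates of the tray direction), pushed the brake lever home against its stop, and handed the job in; no verdict was returned.

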